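Pack the beading kit: fold the rule, snap the bead box, put both in the case

ROBOT

A 6-joint arm with a two-finger parallel gripper is mounted at the origin on the work surface. World frame = base frame: x ahead of the robot, y to its left, z up, the work surface at z = 0. Lengths are in m, angles in rad, forces in N, time in s.
With the tool pointing down it reaches from about 0.375 to 0.9 m from the base axis. Payload 3.1 kg.
Tool frame: the origin (TCP) lies midway between the tips of the shut fingers; the grasp point (between the pads) lies 19 mm behind it; z points along the fingers, y is the line along which they close (so a half turn about z gives the same grasp; the last joint's range is limited). The gripper opens to 87 mm and grips with 3 to 60 N. Pads are 19 mm wide; open, the fingers measure 117 mm over their backs; the gripper's body (75 mm by 190 mm) begins 51 mm behind the grasp point.
Start: joints at [1.069, 0.527, 1.433, -0, 1.181, -0.178], TCP at [0.198, 0.593, 0.192] pointing down, gripper open.
Joint ranges: [-3.08, 3.08], [-0.75, 2.2], [0.22, 2.44], [-1.43, 4.57], [0, 2.65], [-2.85, 2.85]. Speed limits (rad/s): [2.79, 2.79, 3.14, 3.14, 3.14, 3.14].

INTERFACE

Orientations are given as a unit quaternion [x, y, z, w].
In Python, from station import manip gives the robot as it stands.
- The arm moves only by the tool apply_moves, never from a script. Its argument "steps" is a list of rows, each a list of 6 numbers: the shift along the tool's x, y, z in units of 25 cm (1.0 is 25 cm), then the turn, a rotation vector about the tool's x, y, z in units of 360 degrees (1.0 is 360 degrees). A call has 1 to 12 rows; each row shifts and turns the commanded pose from where the row before left it, along the tool's axes as they then stand; what a row does not reach is not made up. A row lasts 1/12 s, in which the tool goes at most 41.7 mm and 7.16 degrees, less where a joint would pass 70% of its speed; a pose out of reach is approached as far as the arm can. A call with a number of a shift or a turn outside -1 to 1 is refused whole. A call with a gripper value outside its range is refused whole. "fingers" is the opening, from -1 (shut) to 1 (fully open), so that 0 is half open, set as the call begins (left out, the last holds). The fingers move at their own pace and stop on an object; the grip force is fixed at half the most. Time passes only in rows, so rows that do not move let the fingers close. It gives the time, the measured TCP pose, the force, the opening and the grip force at its end, in the units of the state.
- manip.get_obs(): the state, without advancing time (a new reading comes with each control period).
- manip.grab_frame(name): name is "scene" or "top" or "wrist"; returns a dict with "pixels" (480x640x3 uint8, red, green, blue), "range_z" (480x640 float32, m along the optical axis (not along the pixel's ray), 0 where there is no reading), "fovy" (degrees; the focal length in pixels is half the picture's height over the tangent of half this angle, whatever the lens; pixels are square), "cx", "cy" (the principal point, pixels), "distortion" ([k1, k2, p1, p2, k3] as OpenCV has them; the pictures are not rectified), "R" (3x3) and "t" (3): a world point X has camera coordinates R X + t; the wrist camera has in their place "T_tool_cam" (4x4, takes a point from camera to tool coordinates, whose origin is the TCP and whose axes are the flange's). Camera axes: x right, y down, z forward; pixel columns grow to the right and rows downward; lengths in m; the calibration is good to about 2 mm. A picture is of the moment at which its call begins: read the wrist's pose just before it.
- manip.job_done(): hands the job in; it is judged then, once.
The state is a dict: "time_s": time; "joint_positions": joint angles; "joint_vel": joint speeds; "joint_efforts": joint torques, N m; "tcp_pos": TCP position; "tool_rot": TCP orientation; "force": force on the tool from outside, world axes, zero at the start; "torque": the same for the moment, N m; "opening": opening from 0.0 (shut) to 1.0 (fully open); "grip_force": force on a finger pad.
Only numpy, scipy, OpenCV 4.12 (cv2) and the standard library are available. Lean on these libraries where they do the work, as an engineer would, in place of code of your own. Each camera call takes 0.05 s, during which the arm holds its last target. There are 200 camera calls.

TASK

Pack the two loose hinged items into the open kit case: fold the yellow folding rule fully closed and lay it flat, marked side up, in its long slot, and shut the teal lid of the bead box until it clicks and set the box down in the empty cell beside its orange-lidded neighbour. The bead box is full of beads, so keep it upright, and leave the other things on the table and in the case as they are.

Things in the scene. Friction and masses are not known exactly. Their poses are not given: they have to be found in the camera images.
- rule: Yellow folding rule, 0.12 kg, flat on the table, open to a V: two legs, each 150 mm long from the joint, 13 mm wide, 12 mm thick (black marks on top, steel ends), on a steel knuckle 26 mm across, 12 mm high. Origin: on the joint's axis, underside, z up. This body is the first leg: it runs along +x and fills y from -13 mm to 0. Squeezing folds it: across the V near the knuckle, then farther out.
- rule_leg (a joint): Opening angle of the rule (rad): 0 folded, 0.6 to 1.1 at the start. The second leg turns counter-clockwise seen from above as it grows; folded, it fills y from 0 to +13 mm of rule. The joint is stiff (friction 0.12 N m, no spring): it stays where it is left, and pushing one leg along the table only swings the whole rule round; 10 to 40 N across both legs folds it.
- rule_middle (a point): The middle of the folded rule (26 mm wide, 163 mm long, 12 mm thick; x from -13 to 150 mm of rule): underside, on the line between the legs, 68.5 mm from the joint's axis along +x of rule. The finger scoops of its slot are made for a grip here.
- bead_box: White flip-top bead box, 60 mm (x) by 100 mm (y), 38 mm high, 44 mm with the lid shut; about 0.3 kg. Origin: centre of its underside, z up. The lid's hinge is along its long +x side, the opening edge along its long -x side. Grip it across its 60 mm width with the fingertips about 22 mm above its underside: lower, they would strike the case's edges.
- lid (a joint): Opening angle of the teal lid (rad): 0 shut, 1.55 to 1.95 at the start (upright or leaning back). It stays where it is left (friction 0.025 N m) and can be pushed over from behind. Near 0.15 rad it meets a snap catch under its front edge: press down on the lid with about 10 N, within 20 mm of the opening edge, until it clicks to 0 and stays. 15 to 25 N does no harm.
- lid_edge (a point): Middle of the lid's opening edge, on its outer face (the upper one when shut). The lid is a plate 57 mm deep, 97 mm long, 6 mm thick, a little smaller than the box; its hinge axis runs along y of bead_box at x = 28.5 mm, z = 38 mm.
- case: Open navy kit case, fixed. Base half 210 mm (x) by 290 mm (y), rim 24 mm high, grey foam insert with its top 20 mm above the table; the lid half (22 mm high) lies flat beyond it (+x). Origin: centre of the base half's underside, z up. Two empty recesses with floors 8 mm above the table: the rule's slot and the box's cell. A third, beside the cell towards +y, holds the orange-lidded box.
- rule_slot (a point): Middle of the floor of the rule's slot (axes those of case). The slot is 170 mm long (along y of the case) by 31 mm wide and 12 mm deep; at mid-length a finger scoop 60 mm long and 31 mm wide opens on either side, as deep as the slot. The rule may lie either way round.
- box_cell (a point): Middle of the floor of the empty cell (axes those of case): 65 mm (along x) by 105 mm (along y), 12 mm deep. The box may stand either way round.
- full_box: The neighbour: an identical box, shut, with an orange lid, in the case's third recess. Leave it. Origin: centre of its underside.
- bead_jar: Amber glass jar, 60 mm across, 75 mm high. Leave it. Origin: centre of its underside.
- wire_spool: Blue spool of copper wire, 64 mm across, 40 mm high, standing on its flange. Leave it. Origin: centre of its underside.
- pliers: Red-handled pliers, 140 mm long, 12 mm thick, lying flat. Leave them. Origin: near the pivot, underside; jaws along +x.
Mind the look-alikes: they are no part of the job. Of the things shaped like the rule, the yellow one is meant.

How it is judged:
By the outcome, as a careful person would: the job done as asked, in the order asked, and still so for the second after the job is handed in, with the robot touching nothing.
It also fails if it takes over 61 s, if anything falls off the work surface, if the arm or the gripper's body presses on something with over 40 N, if the wrist force passes 120 N, or if a joint passes its speed limit or range.

## Working session

There is one attempt and no reset: what is moved stays moved. The work goes in short steps, Python scripts to look and compute and a tool call to move; the robot and the scene stay as the last step left them, time stands still between calls to the robot, and variables do not carry over. Pictures are saved under pics/ and viewed, at most 10 in all, crops included, and the job is handed in when it is done.

Besides the shell and the picture viewer there is one more tool, called after ">>>" by a JSON object that holds its "api" and its "payload". apply_moves: Moves the arm, as the interface text tells. Its arguments: {"type":"object","properties":{"steps":{"type":"array","items":{"type":"array","items":{"type":"number","minimum":-1,"maximum":1}}},"fingers":{"type":"number"}},"required":["steps"]}

```bash
ls; mkdir -p pics
cat > h.py <<'E'
import numpy as np, cv2, pickle
from station import manip
def grab(n):
    o=manip.get_obs(); f=manip.grab_frame(n); f['obs']=o; 
    pickle.dump(f,open(f'{n}.pkl','wb')); return f
def K(f):
    fl=240/np.tan(np.radians(f['fovy'])/2); return np.array([[fl,0,f['cx']],[0,fl,f['cy']],[0,0,1.]])
def cam(f):
    "R,c camera->world"
    if 'R' in f: R=np.array(f['R']).T; return R,-R@np.array(f['t'])
    from scipy.spatial.transform import Rotation as Ro
    T=np.array(f['T_tool_cam']); Rt=Ro.from_quat(f['obs']['tool_rot']).as_matrix()
    return Rt@T[:3,:3], Rt@T[:3,3]+np.array(f['obs']['tcp_pos'])
def ray(f,px):
    p=cv2.undistortPoints(np.array(px,float).reshape(-1,1,2),K(f),np.array(f['distortion'],float)).reshape(-1,2)
    R,c=cam(f); return np.c_[p,np.ones(len(p))]@R.T,c
def onz(f,px,z):
    d,c=ray(f,px); return c+d*((z-c[2])/d[:,2])[:,None]
def cloud(f,mask=None):
    v,u=np.nonzero((f['range_z']>0)&(np.ones((480,640),bool) if mask is None else mask>0))
    d,c=ray(f,np.c_[u,v]); return c+d*f['range_z'][v,u][:,None],np.c_[u,v]
def hsv(f): return cv2.cvtColor(f['pixels'],cv2.COLOR_RGB2HSV)
def save(f,n): cv2.imwrite('pics/'+n,f['pixels'][:,:,::-1])
E
python3 - <<'E'
from h import *
for n in('scene','top'):
    f=grab(n); save(f,n+'0.png'); R,c=cam(f); print(n,c.round(3),f['fovy'],f['distortion'])
f=grab('wrist');print(f['T_tool_cam'],f['fovy'],f['obs'])
E
```

```text
pics
scene [ 1.401 -0.163  1.428] 42.91032390939526 [-0.20760588  0.          0.          0.          0.        ]
top [0.38  0.03  1.191] 53.36453449406503 [-0.05264729  0.          0.          0.          0.        ]
[[-9.62765195e-04 -9.57139980e-01 -2.89624122e-01  8.10471000e-02]
 [ 9.99999501e-01 -9.99004364e-04 -2.27111495e-05  3.18732877e-04]
 [-2.67598012e-04 -2.89623999e-01  9.57140464e-01 -1.94178005e-01]
 [ 0.00000000e+00  0.00000000e+00  0.00000000e+00  1.00000000e+00]] 62.170123839883644 {'time_s': 0.1, 'joint_positions': array([ 1.06955132e+00,  5.28358579e-01,  1.43373663e+00,  3.42908550e-05,
        1.18142064e+00, -1.78471314e-01]), 'joint_vel': array([-0.00021122, -0.00154179, -0.00204572, -0.00069433, -0.0009589 ,
       -0.00120248]), 'joint_efforts': array([-8.85523896e-04, -4.40988100e+01, -1.77149016e+01,  6.34764391e-02,
        5.34510158e-02, -4.67011500e-05]), 'tcp_pos': array([0.19785158, 0.59211866, 0.19089048]), 'tool_rot': array([ 1.60693549e-01,  9.87003880e-01, -9.01306695e-04, -3.35499287e-04]), 'force': array([-0.81436877, -0.46372908, -0.19539985]), 'torque': array([ 0.02215415, -0.03332874,  0.02686456]), 'grip_force': 0.0, 'opening': 0.9957108741679837}
```

View pics/top0.png

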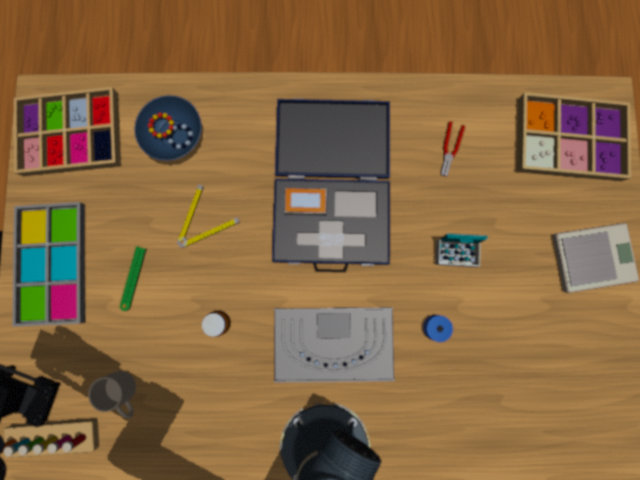

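View pics/scene0.png

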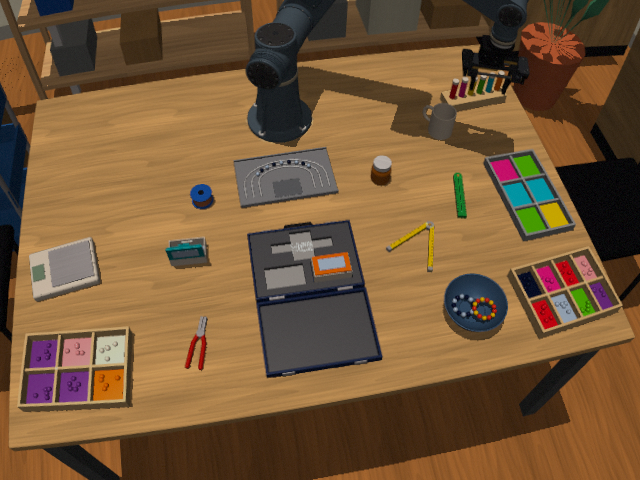

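Run:
```python
from h import *
f=pickle.load(open('top.pkl','rb')); h=hsv(f)
def comps(m,roi,z,name):
    x0,y0,x1,y1=roi; mm=np.zeros((480,640),np.uint8); mm[y0:y1,x0:x1]=m[y0:y1,x0:x1]
    n,l,s,c=cv2.connectedComponentsWithStats(mm)
    for i in range(1,n):
        if s[i,4]<25: continue
        v,u=np.nonzero(l==i); P=onz(f,np.c_[u,v],z)[:,:2]
        r=cv2.minAreaRect((P*1000).astype(np.float32)); print(name,s[i,4],P.mean(0).round(4),[np.round(q,1) for q in r])
H,S,V=h[...,0],h[...,1],h[...,2]
m=((H>22)&(H<34)&(S>150)&(V>120)).astype(np.uint8)
v,u=np.nonzero(m[180:255,170:245]); P=onz(f,np.c_[u+170,v+180],.012)[:,:2]
i=P[:,0].argmin();
comps(m,(170,180,245,255),.012,'rule')
k=onz(f,[[183,243],[200,187],[238,221]],.012)[:,:2]; print('k',k.round(3))
# split legs by nearest line
a=[np.arctan2(*(k[j]-k[0])[::-1]) for j in(1,2)]
for _ in range(3):
    D=P-k[0]; ang=np.arctan2(D[:,1],D[:,0]); r=np.hypot(*D.T); L=[]
    for j in(0,1):
        s=(abs(ang-a[j])<.25)&(r>.04); x=cv2.fitLine((P[s]).astype(np.float32),cv2.DIST_L2,0,1e-4,1e-4).ravel(); 
        if x[0]<0:x[:2]*=-1
        L.append(x); a[j]=np.arctan2(x[1],x[0])
print('legs',a,[x[2:].round(4) for x in L])
A=np.c_[L[0][:2],-L[1][:2]];t=np.linalg.solve(A,L[1][2:]-L[0][2:]);print('X',L[0][2:]+t[0]*L[0][:2])
light=((S<45)&(V>120)).astype(np.uint8); comps(light,(272,180,392,264),.008,'recess')
dark=((H>100)&(H<130)&(S>80)&(V<110)).astype(np.uint8); comps(dark,(265,175,397,275),.024,'case')
teal=((H>82)&(H<98)&(S>120)).astype(np.uint8); comps(teal,(430,220,500,280),.07,'lid')
Pc,uv=cloud(f); s=(uv[:,0]>425)&(uv[:,0]<500)&(uv[:,1]>220)&(uv[:,1]<275)&(Pc[:,2]>.012); Q=Pc[s]
for lo,hi in((.03,.045),(.06,.075),(.08,.11)):
    q=Q[(Q[:,2]>lo)&(Q[:,2]<hi)]; print(lo,len(q),cv2.minAreaRect((q[:,:2]*1000).astype(np.float32)) if len(q)>5 else '', Q[:,2].max())
big=cv2.resize(f['pixels'][170:280,150:510],None,fx=2.2,fy=2.2,interpolation=cv2.INTER_CUBIC); cv2.imwrite('pics/c1.png',big[:,:,::-1])
```

```text
rule 292 [0.5666 0.3407] [array([565.3, 340.9]), array([ 14.6, 132.6]), np.float64(71.7)]
rule 304 [0.52   0.2886] [array([519.2, 289.9]), array([ 15.4, 131.7]), np.float64(24.7)]
k [[0.492 0.355]
 [0.634 0.317]
 [0.548 0.219]]
legs [np.float32(-0.30809516), np.float32(-1.1306514)] [array([0.5816, 0.3353], dtype=float32), array([0.5265, 0.2745], dtype=float32)]
X [0.48308167 0.36667612]
recess 389 [0.603  0.0525] [array([603.5,  52.3]), array([33.2, 70.5]), np.float64(0.2)]
recess 1038 [ 0.5921 -0.0732] [array([592. , -72.3]), array([103. ,  64.1]), np.float64(89.3)]
recess 1482 [ 0.5025 -0.0119] [array([502.8, -10.6]), array([ 92.6, 169.5]), np.float64(0.2)]
case 75 [ 0.6627 -0.0369] [array([661.7, -32.7]), array([  2.6, 165. ]), np.float64(0.2)]
case 25 [ 0.6623 -0.1381] [array([ 662.2, -136.4]), array([ 2.6, 32.6]), np.float64(0.3)]
lid 272 [ 0.5    -0.3262] [array([ 498.8, -326.4]), array([100.5,  19.2]), np.float64(87.0)]
0.03 174 ((467.5164489746094, -324.5234069824219), (104.6377944946289, 60.696720123291016), 83.32503509521484) 0.10056227300475662
0.06 38 ((496.27349853515625, -323.8611145019531), (95.888916015625, 10.102757453918457), 80.97628784179688) 0.10056227300475662
0.08 266 ((498.3614807128906, -324.31817626953125), (95.3946304321289, 20.153348922729492), 86.39457702636719) 0.10056227300475662
```

View pics/c1.png

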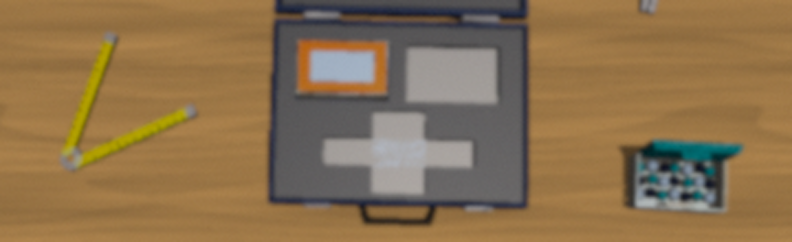

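>>> {"api": "apply_moves", "payload": {"steps": [[-0.134,-0.05,0.0133,0,0,0],[-0.134,-0.05,0.0133,0,0,0],[-0.134,-0.05,0.0133,0,0,0],[-0.134,-0.05,0.0133,0,0,0],[-0.134,-0.05,0.0133,0,0,0],[-0.134,-0.05,0.0133,0,0,0],[-0.134,-0.05,0.0133,0,0,0],[-0.134,-0.05,0.0133,0,0,0],[-0.134,-0.05,0.0133,0,0,0],[-0.134,-0.05,0.0133,0,0,0],[-0.134,-0.05,0.0133,0,0,0],[-0.134,-0.05,0.0133,0,0,0]], "fingers": 1}}

```text
time_s: 1.15
tcp_pos: [0.5328, 0.3215, 0.1514]
tool_rot: [0.161, 0.987, -0.0, -0.0]
force: [0.1, 0.3, -0.0]
opening: 1.004
grip_force: 0.0
```

>>> {"api": "apply_moves", "payload": {"steps": [[0,0,0,0,0,0.0158],[0,0,0,0,0,0.0158],[0,0,0,0,0,0.0158],[0,0,0,0,0,0.0158],[0,0,0,0,0,0],[0,0,0,0,0,0]]}}

```text
time_s: 1.65
tcp_pos: [0.5317, 0.3228, 0.1515]
tool_rot: [0.351, 0.936, -0.0, -0.0]
force: [0.9, -0.3, 0.8]
opening: 1.003
grip_force: 0.0
```

```bash
cat >> h.py <<'E'
def delta(pos,yaw,obs=None):
    "tool-frame shift (units of .25 m) and turn (units of 360 deg) to TCP pos, pointing down, tool y at yaw deg"
    from scipy.spatial.transform import Rotation as Ro
    o=obs or manip.get_obs(); R=Ro.from_quat(o['tool_rot']); a=np.radians(yaw); y=np.array([np.cos(a),np.sin(a),0])
    z=np.array([0,0,-1.]); x=np.cross(y,z); G=Ro.from_matrix(np.c_[x,y,z])
    print('tcp',np.round(o['tcp_pos'],4),'t',round(o['time_s'],2),'F',np.round(o['force'],1),'open',round(o['opening']*87,1),'g',round(o['grip_force'],1))
    print('shift',(R.inv().apply(np.array(pos)-o['tcp_pos'])/.25).round(4),'turn',((R.inv()*G).as_rotvec()/2/np.pi).round(4))
E
cat > legs.py <<'E'
from h import *
def legs(f,k,z=.012):
    h=hsv(f);H,S,V=[h[...,i] for i in range(3)]
    v,u=np.nonzero((H>22)&(H<34)&(S>150)&(V>100)); P=onz(f,np.c_[u,v],z)[:,:2]
    P=P[np.hypot(*(P-k).T)<.2]
    lab=cv2.kmeans(np.arctan2(P[:,1]-k[1],P[:,0]-k[0]).astype(np.float32)[:,None],2,None,(3,50,1e-5),3,cv2.KMEANS_PP_CENTERS)[1].ravel()
    L=[cv2.minAreaRect((P[lab==i]*1000).astype(np.float32)) for i in(0,1)]
    F=[cv2.fitLine(P[lab==i].astype(np.float32),cv2.DIST_HUBER,0,1e-4,1e-4).ravel() for i in(0,1)]
    for x in F:
        if x[:2]@(x[2:]-k)<0:x[:2]*=-1
    a=[float(np.arctan2(x[1],x[0])) for x in F]; i=int(np.argmin(a)); 
    t=np.linalg.solve(np.c_[F[0][:2],-F[1][:2]],F[1][2:]-F[0][2:]); X=F[0][2:]+t[0]*F[0][:2]
    op=abs(a[0]-a[1]); b=sum(a)/2; J=X+.0065/np.sin(op/2)*np.array([np.cos(b),np.sin(b)])
    print('rects',L,'\nopening',op,'bisector deg',np.degrees(b),'joint',J.round(4)); return J,b,op
E
python3 - <<'E'
from legs import *
f=grab('wrist'); save(f,'w1.png')
J,b,op=legs(f,np.array([.495,.356])); u=np.array([np.cos(b),np.sin(b)])
delta([*(J+.048*u),.003],np.degrees(b)+90)
E
```

```text
rects [((569.7109985351562, 338.9085693359375), (12.071541786193848, 126.55179595947266), 72.12926483154297), ((519.376220703125, 290.14373779296875), (12.177124977111816, 136.04586791992188), 24.883188247680664)] 
opening 0.8096417188644409 bisector deg -40.69271320689979 joint [0.4939 0.3557]
tcp [0.5317 0.3229 0.1516] t 1.7 F [ 0.6 -0.6 -0. ] open 86.9 g 0.0
shift [0.0081 0.001  0.5945] turn [-0.0001 -0.     -0.0011]
```

View pics/w1.png

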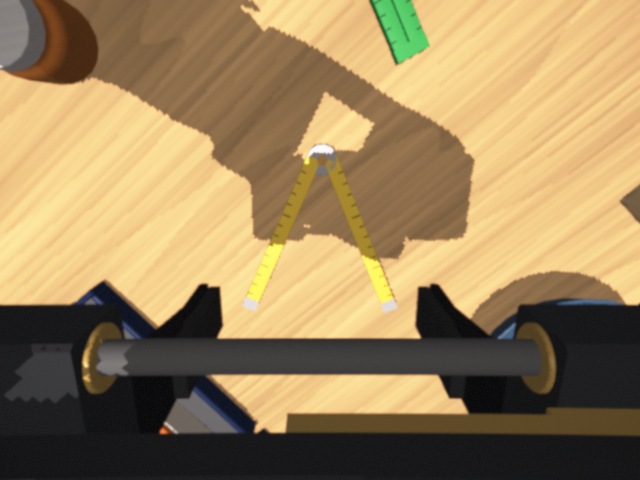

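>>> {"api": "apply_moves", "payload": {"steps": [[0.02,0.001,0.09,0,0,-0.0011],[0,0,0.14,0,0,0],[0,0,0.14,0,0,0],[0,0,0.1,0,0,0],[0,0,0.08,0,0,0],[0,0,0.044,0,0,0],[0,0,0,0,0,0],[0,0,0,0,0,0]]}}

```text
time_s: 2.37
tcp_pos: [0.5284, 0.3265, 0.0033]
tool_rot: [0.349, 0.937, -0.0, -0.0]
force: [0.5, -0.3, 0.8]
opening: 1.002
grip_force: 0.0
```

>>> {"api": "apply_moves", "payload": {"steps": [[0,0,0,0,0,0],[0,0,0,0,0,0],[0,0,0,0,0,0],[0,0,0,0,0,0],[0,0,0,0,0,0],[0,0,0,0,0,0],[0,0,0,0,0,0],[0,0,0,0,0,0],[0,0,0,0,0,0],[0,0,0,0,0,0]], "fingers": -1}}

```text
time_s: 3.2
tcp_pos: [0.5282, 0.3264, 0.0033]
tool_rot: [0.349, 0.937, -0.0, -0.0]
force: [-0.0, -0.0, -0.3]
opening: 0.322
grip_force: 0.0
```

>>> {"api": "apply_moves", "payload": {"steps": [[0,0,0,0,0,0],[0,0,0,0,0,0],[0,0,0,0,0,0],[0,0,0,0,0,0],[0,0,0,0,0,0],[0,0,0,0,0,0]]}}

```text
time_s: 3.7
tcp_pos: [0.5283, 0.3264, 0.0034]
tool_rot: [0.349, 0.937, 0.0, 0.0]
force: [0.3, 0.9, 0.3]
opening: 0.011
grip_force: 0.0
```

Run:
```python
from h import *
f=grab('wrist'); save(f,'w2.png')
f=grab('top'); save(f,'t2.png')
```

```text
(no output)
```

View pics/w2.png

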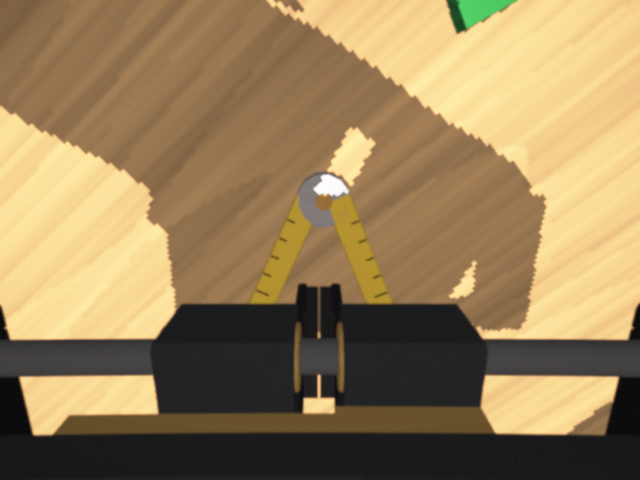

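Run:
```python
from h import *
f=pickle.load(open('wrist.pkl','rb'))
print(f['obs']['tcp_pos']); print(onz(f,[[323,195],[262,290],[378,290]],.012).round(4))
v=f['range_z']; 
for p in[(323,195),(262,290),(378,290),(319,295),(200,330)]: 
    d,c=ray(f,[p]); print(p,(c+d*v[p[1],p[0]]).round(4))
```

```text
[0.52831739 0.32641374 0.00336803]
[[0.4939 0.3588 0.012 ]
 [0.5104 0.3038 0.012 ]
 [0.5488 0.3481 0.012 ]]
(323, 195) [[0.4934 0.3591 0.0153]]
(262, 290) [[0.5103 0.304  0.0124]]
(378, 290) [[0.5481 0.3484 0.0137]]
(319, 295) [[5.355e-01 3.202e-01 2.000e-04]]
(200, 330) [[0.4826 0.3329 0.1227]]
```

Run:
```python
from h import *
f=pickle.load(open('wrist.pkl','rb'))
v=f['range_z']
for r in(284,288,300,320,350,380,405):
  for c0 in(312,330):
    d,c=ray(f,[(c0,r)]); P=c+d*v[r,c0]; print((c0,r),f['pixels'][r,c0],P.round(4)[0], round(float(v[r,c0]),3))
t=pickle.load(open('top.pkl','rb'));c=t['pixels'][150:300,140:290];cv2.imwrite('pics/t2c.png',cv2.resize(c,None,fx=4,fy=4,interpolation=cv2.INTER_CUBIC)[:,:,::-1])
```

```text
(312, 284) [156 122  83] [0.5278 0.3219 0.0014] 0.212
(330, 284) [140 108  75] [0.534  0.3292 0.0016] 0.212
(312, 288) [31 29 26] [0.5182 0.3311 0.037 ] 0.174
(330, 288) [27 25 24] [0.5232 0.3372 0.0374] 0.174
(312, 300) [24 23 23] [0.4669 0.3794 0.1975] 0.0
(330, 300) [25 23 24] [0.5231 0.3368 0.0491] 0.162
(312, 320) [26 25 25] [0.5184 0.3316 0.0663] 0.146
(330, 320) [25 26 24] [0.5225 0.3367 0.0668] 0.145
(312, 350) [68 67 66] [0.5019 0.3472 0.1221] 0.086
(330, 350) [67 64 64] [0.5046 0.35   0.1217] 0.086
(312, 380) [35 33 34] [0.5273 0.3242 0.0854] 0.131
(330, 380) [34 32 33] [0.532  0.328  0.0839] 0.133
(312, 405) [250 220 149] [0.5857 0.2713 0.0008] 0.235
(330, 405) [247 211 144] [0.5918 0.28   0.0021] 0.233
```

View pics/t2c.png

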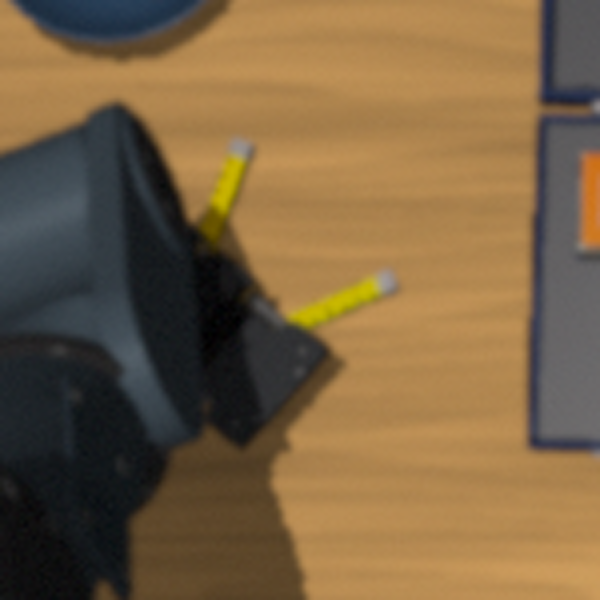

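>>> {"api": "apply_moves", "payload": {"steps": [[-0.04,0,0,0,0,0],[-0.04,0,0,0,0,0],[0,0,0.02,0,0,0],[0,0,0.02,0,0,0],[0,0,0,0,0,0]]}}

```text
time_s: 4.22
tcp_pos: [0.5427, 0.3126, -0.008]
tool_rot: [0.349, 0.937, -0.001, -0.001]
force: [0.6, -0.0, -0.3]
opening: 0.007
grip_force: 0.0
```

>>> {"api": "apply_moves", "payload": {"steps": [[0,0,0.012,0,0,0],[0,0,0.012,0,0,0],[0,0,0.006,0,0,0],[0,0,0,0,0,0]]}}

```text
time_s: 4.55
tcp_pos: [0.5428, 0.3134, -0.0147]
tool_rot: [0.349, 0.937, -0.0, -0.0]
force: [0.3, -0.1, -0.0]
opening: 0.008
grip_force: 0.0
```

>>> {"api": "apply_moves", "payload": {"steps": [[0,0,0.012,0,0,0],[0,0,0.012,0,0,0],[0,0,0,0,0,0]]}}

```text
time_s: 4.8
tcp_pos: [0.5429, 0.3133, -0.0207]
tool_rot: [0.349, 0.937, -0.0, -0.0]
force: [-0.5, -0.9, 0.4]
opening: 0.005
grip_force: 0.0
```

>>> {"api": "apply_moves", "payload": {"steps": [[0,0,0.008,0,0,0],[0,0,0.008,0,0,0],[0,0,0,0,0,0]]}}

```text
time_s: 5.05
tcp_pos: [0.5432, 0.3132, -0.0245]
tool_rot: [0.349, 0.937, -0.0, -0.0]
force: [-0.1, 0.2, -0.3]
opening: 0.008
grip_force: 0.0
```

>>> {"api": "apply_moves", "payload": {"steps": [[0,0,0.006,0,0,0],[0,0,0.006,0,0,0],[0,0,0,0,0,0]]}}

```text
time_s: 5.3
tcp_pos: [0.5433, 0.3132, -0.0274]
tool_rot: [0.349, 0.937, -0.0, -0.0]
force: [0.8, -0.6, 1.5]
opening: 0.004
grip_force: 0.0
```

>>> {"api": "apply_moves", "payload": {"steps": [[0,0,0.004,0,0,0],[0,0,0.004,0,0,0],[0,0,0,0,0,0]]}}

```text
time_s: 5.55
tcp_pos: [0.5433, 0.3133, -0.0293]
tool_rot: [0.349, 0.937, -0.0, -0.0]
force: [-0.5, -0.7, 0.3]
opening: 0.002
grip_force: 0.0
```

Run:
```python
from h import *
f=grab('wrist'); v=f['range_z']; print(f['obs']['tcp_pos'],f['obs']['force'])
for r in range(272,304,3):
    for c0 in (308,330):
        d,c=ray(f,[(c0,r)]); print((c0,r),f['pixels'][r,c0],(c+d*v[r,c0]).round(4)[0],end=' ')
    print()
```

```text
[ 0.54328913  0.31328392 -0.02932282] [-0.54047413 -0.68290547  0.25206324]
(308, 272) [160 125  86] [0.5273 0.3207 0.001 ] (330, 272) [163 126  86] [0.5332 0.3284 0.0025] 
(308, 275) [161 125  85] [0.5284 0.3198 0.0011] (330, 275) [161 126  85] [ 5.351e-01  3.268e-01 -1.000e-04] 
(308, 278) [160 124  85] [0.5295 0.3188 0.0009] (330, 278) [159 123  84] [0.5359 0.3262 0.0009] 
(308, 281) [158 123  84] [0.5303 0.3181 0.0018] (330, 281) [155 121  83] [ 5.374e-01  3.249e-01 -3.000e-04] 
(308, 284) [142 110  76] [0.5317 0.3169 0.0008] (330, 284) [122  95  66] [0.5379 0.3244 0.0015] 
(308, 287) [57 47 36] [0.532  0.3167 0.0032] (330, 287) [52 42 32] [0.5376 0.3246 0.0055] 
(308, 290) [24 22 23] [0.5323 0.3165 0.0056] (330, 290) [23 20 21] [0.5384 0.3238 0.0061] 
(308, 293) [23 22 22] [0.5324 0.3165 0.0087] (330, 293) [24 21 23] [0.5385 0.3236 0.0088] 
(308, 296) [23 23 22] [0.532 0.317 0.013] (330, 296) [24 25 23] [0.5379 0.324  0.0133] 
(308, 299) [22 24 24] [0.5322 0.3169 0.0156] (330, 299) [22 22 21] [0.5383 0.3236 0.015 ] 
(308, 302) [24 24 25] [0.5323 0.317  0.0183] (330, 302) [24 23 21] [0.5382 0.3235 0.0179]
```

>>> {"api": "apply_moves", "payload": {"steps": [[0,0,-0.1,0,0,0],[0.04,0,-0.1,0,0,0],[0.035,0,0,0,0,0]]}}

```text
time_s: 5.85
tcp_pos: [0.5326, 0.3269, 0.0251]
tool_rot: [0.349, 0.937, 0.003, 0.003]
force: [1.0, -0.1, 1.4]
opening: 0.005
grip_force: 0.0
```

>>> {"api": "apply_moves", "payload": {"steps": [[0,0,0,0,0,0],[0,0,0,0,0,0],[0,0,0,0,0,0],[0,0,0,0,0,0],[0,0,0,0,0,0],[0,0,0,0,0,0],[0,0,0,0,0,0],[0,0,0,0,0,0],[0,0,0,0,0,0],[0,0,0,0,0,0],[0,0,0,0,0,0],[0,0,0,0,0,0]], "fingers": 1}}

```text
time_s: 6.85
tcp_pos: [0.5293, 0.3256, 0.0209]
tool_rot: [0.349, 0.937, 0.0, 0.0]
force: [0.3, 0.0, -0.3]
opening: 0.833
grip_force: 0.0
```

Run:
```python
from legs import *
f=grab('wrist')
J,b,op=legs(f,np.array([.495,.356])); u=np.array([np.cos(b),np.sin(b)])
delta([*(J+.044*u),-.029],np.degrees(b)+90)
# fingers: dark, lowest points
P,uv=cloud(f); R,c=cam(f); o=f['obs']
from scipy.spatial.transform import Rotation as Ro
T=Ro.from_quat(o['tool_rot']).inv().apply(P-o['tcp_pos'])
for s in(-1,1):
    m=(T[:,1]*s>.02)&(T[:,1]*s<.07)&(abs(T[:,0])<.03)&(T[:,2]<0)&(T[:,2]>-.06); q=T[m]; print(s,len(q),np.percentile(q,[2,50,98],axis=0).round(4))
```

```text
rects [((565.5478515625, 340.5166320800781), (10.740859985351562, 137.57275390625), 70.99858856201172), ((521.627197265625, 286.06744384765625), (11.857041358947754, 130.15908813476562), 24.817039489746094)] 
opening 0.7931092381477356 bisector deg -41.48352104674033 joint [0.494  0.3575]
tcp [0.5292 0.3256 0.0209] t 6.9 F [-0.3  0.3 -1. ] open 76.5 g 0.0
shift [0.0139 0.0024 0.1995] turn [0.     0.     0.0018]
-1 1343 [[-0.0061 -0.045  -0.0596]
 [ 0.0106 -0.0373 -0.0472]
 [ 0.0128 -0.0362 -0.0327]]
1 1347 [[-0.0063  0.0357 -0.0596]
 [ 0.0106  0.0369 -0.0475]
 [ 0.0126  0.0447 -0.0326]]
```

>>> {"api": "apply_moves", "payload": {"steps": [[0.014,0.002,0,0,0,0.0018],[0,0,0,0,0,0],[0,0,0,0,0,0],[0,0,0.07,0,0,0],[0,0,0.07,0,0,0],[0,0,0.04,0,0,0],[0,0,0.02,0,0,0],[0,0,0,0,0,0]]}}

```text
time_s: 7.57
tcp_pos: [0.5263, 0.3281, -0.0296]
tool_rot: [0.354, 0.935, -0.001, -0.001]
force: [0.7, 0.2, 0.2]
opening: 1.002
grip_force: 0.0
```

>>> {"api": "apply_moves", "payload": {"steps": [[0,0,0,0,0,0],[0,0,0,0,0,0],[0,0,0,0,0,0],[0,0,0,0,0,0],[0,0,0,0,0,0],[0,0,0,0,0,0],[0,0,0,0,0,0],[0,0,0,0,0,0],[0,0,0,0,0,0],[0,0,0,0,0,0],[0,0,0,0,0,0],[0,0,0,0,0,0]], "fingers": -1}}

```text
time_s: 8.57
tcp_pos: [0.5274, 0.3285, -0.0288]
tool_rot: [0.354, 0.935, 0.0, 0.0]
force: [0.6, -0.1, 3.5]
opening: 0.287
grip_force: 29.9
```

Run:
```python
from legs import *
f=grab('wrist');save(f,'w3.png'); delta([.53,.32,-.029],49)
try: legs(f,np.array([.495,.356]))
except Exception as e: print(e)
```

```text
tcp [ 0.5274  0.3285 -0.0288] t 8.62 F [1.2 0.1 3.8] open 25.1 g 29.9
shift [-0.0303 -0.0186  0.0006] turn [ 0.0002  0.0001 -0.0014]
rects [((531.6246337890625, 324.3138427734375), (24.788738250732422, 85.00410461425781), 48.1670036315918), ((498.7164001464844, 361.9054870605469), (9.314136505126953, 13.85031795501709), 46.22785186767578)] 
opening 1.8412588834762573 bisector deg 10.205180299307397 joint [0.502  0.3608]
```

View pics/w3.png

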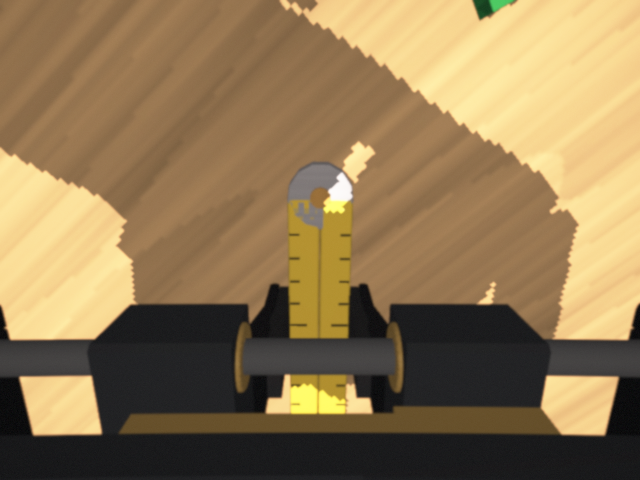

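Run:
```python
from h import *
f=pickle.load(open('wrist.pkl','rb')); J=onz(f,[[320,197],[320,162]],.012);print(J)
a=np.radians(-41.48+.3);u=np.array([np.cos(a),np.sin(a)]); delta([*(J[0,:2]+.0685*u),-.0295],48.8,f['obs'])
```

```text
[[0.48843761 0.36345593 0.012     ]
 [0.47838521 0.37234706 0.012     ]]
tcp [ 0.5274  0.3285 -0.0288] t 8.57 F [ 0.6 -0.1  3.5] open 25.0 g 29.9
shift [-0.0646  0.0029  0.0027] turn [ 0.0002  0.0001 -0.0008]
```

>>> {"api": "apply_moves", "payload": {"steps": [[0,0,0,0,0,0],[0,0,0,0,0,0],[0,0,0,0,0,0],[0,0,0,0,0,0]], "fingers": 0}}

```text
time_s: 8.95
tcp_pos: [0.5262, 0.328, -0.0297]
tool_rot: [0.354, 0.935, -0.001, -0.001]
force: [-0.7, 0.3, 0.3]
opening: 0.47
grip_force: 0.0
```

>>> {"api": "apply_moves", "payload": {"steps": [[-0.034,0,0,0,0,0],[-0.034,0,0,0,0,0],[0,0,0,0,0,0]]}}

```text
time_s: 9.2
tcp_pos: [0.5419, 0.3159, -0.0291]
tool_rot: [0.355, 0.935, 0.0, 0.001]
force: [0.1, -0.0, 0.3]
opening: 0.499
grip_force: 0.0
```

>>> {"api": "apply_moves", "payload": {"steps": [[0,0,0,0,0,0],[0,0,0,0,0,0],[0,0,0,0,0,0],[0,0,0,0,0,0],[0,0,0,0,0,0],[0,0,0,0,0,0],[0,0,0,0,0,0]], "fingers": -1}}

```text
time_s: 9.78
tcp_pos: [0.5394, 0.3171, -0.0292]
tool_rot: [0.354, 0.935, -0.0, -0.0]
force: [-0.1, 0.0, 0.0]
opening: 0.287
grip_force: 30.0
```

>>> {"api": "apply_moves", "payload": {"steps": [[0,0,-0.04,0,0,0],[0,0,-0.08,0,0,0],[0,0,-0.1,0,0,0],[0,0,-0.08,0,0,0],[0,0,0,0,0,0]]}}

```text
time_s: 10.2
tcp_pos: [0.5428, 0.3184, 0.0506]
tool_rot: [0.354, 0.935, 0.003, 0.003]
force: [0.5, 0.5, -1.4]
opening: 0.285
grip_force: 30.0
```

Run:
```python
from h import *
delta([.503,-.011,.06],0)
f=grab('wrist'); save(f,'w4.png')
h=hsv(f); m=(h[...,0]>22)&(h[...,0]<34)&(h[...,1]>150); P,uv=cloud(f,m); 
from scipy.spatial.transform import Rotation as Ro
o=f['obs'];T=Ro.from_quat(o['tool_rot']).inv().apply(P-o['tcp_pos']); print(len(T),np.percentile(T,[1,50,99],axis=0).round(4))
```

```text
tcp [0.5428 0.3184 0.0506] t 10.2 F [ 0.5  0.5 -1.4] open 24.8 g 30.0
shift [-0.7539 -1.0921 -0.043 ] turn [1.400e-03 1.000e-04 1.347e-01]
2099 [[-0.0472 -0.0125 -0.0437]
 [-0.0365 -0.0017 -0.0423]
 [ 0.0635  0.0125 -0.0407]]
```

>>> {"api": "apply_moves", "payload": {"steps": [[0,0,0,0,0,0.0168],[0,0,0,0,0,0.0168],[0,0,0,0,0,0.0168],[0,0,0,0,0,0.0168],[0,0,0,0,0,0.0168],[0,0,0,0,0,0.0168],[0,0,0,0,0,0.0168],[0,0,0,0,0,0.0168],[0,0,0,0,0,0]]}}

```text
time_s: 11.0
tcp_pos: [0.5385, 0.3166, 0.0445]
tool_rot: [0.707, 0.707, -0.001, -0.001]
force: [-0.2, -0.5, -1.2]
opening: 0.289
grip_force: 30.0
```

>>> {"api": "apply_moves", "payload": {"steps": [[-0.13,-0.0155,0,0,0,0],[-0.13,-0.0155,0,0,0,0],[-0.13,-0.0155,0,0,0,0],[-0.13,-0.0155,0,0,0,0],[-0.13,-0.0155,0,0,0,0],[-0.13,-0.0155,0,0,0,0],[-0.13,-0.0155,0,0,0,0],[-0.13,-0.0155,0,0,0,0],[-0.13,-0.0155,0,0,0,0],[-0.13,-0.0155,0,0,0,0],[0,0,0,0,0,0],[0,0,0,0,0,0]]}}

```text
time_s: 12.0
tcp_pos: [0.5012, -0.0096, 0.0454]
tool_rot: [0.707, 0.707, -0.0, -0.0]
force: [-0.2, 0.6, -1.6]
opening: 0.286
grip_force: 30.0
```

Run:
```python
from h import *
f=grab('wrist'); save(f,'w5.png'); delta([.503,-.011,.05],0)
h=hsv(f); m=((h[...,0]>22)&(h[...,0]<34)&(h[...,1]>150)).astype(np.uint8)
P,uv=cloud(f,m); print('rule top',np.percentile(P,[1,50,99],axis=0).round(4))
```

```text
tcp [ 0.5011 -0.0084  0.0455] t 12.05 F [ 0.6  0.7 -1.3] open 24.5 g 30.0
shift [-0.0105  0.0077 -0.0182] turn [-0.0002 -0.0001  0.0003]
rule top [[ 0.4878 -0.0574  0.0862]
 [ 0.4998 -0.0452  0.0878]
 [ 0.5119  0.0379  0.164 ]]
```

View pics/w5.png

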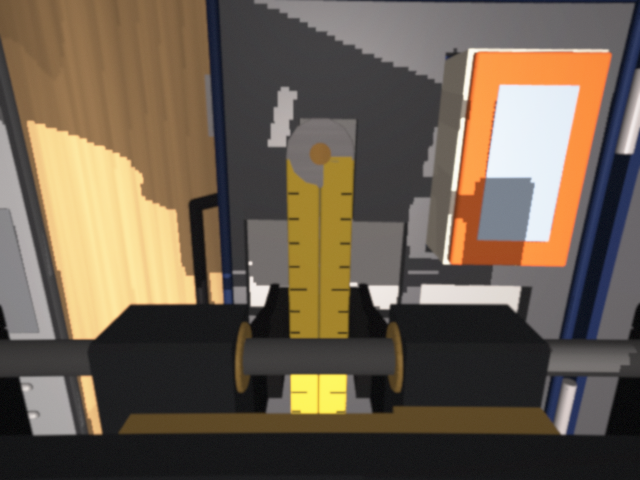

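Run:
```python
from h import *
f=pickle.load(open('wrist.pkl','rb'))
px=[[247,222],[404,222],[250,280],[404,280],[356,120],[300,119],[320,153]]
for z in(.008,.02): print(z,onz(f,px,z)[:,:2].round(4).tolist())
print('joint',onz(f,[[320,153]],.0878).round(4), onz(f,[[288,200],[353,200]],.0878).round(4).tolist())
g=cv2.cvtColor(f['pixels'],cv2.COLOR_RGB2GRAY); print(g[222:226,236:260].mean(0).round(),g[222:226,394:416].mean(0).round(), g[105:135,340:350].mean(1).round(), g[205:235,365:395].mean(1).round(), g[130:140,345:365].mean(0).round())
P,uv=cloud(f)
for (u,v) in [(400,230),(400,215),(410,230),(350,125),(350,110),(365,130)]:
    print((u,v),P[(uv==(u,v)).all(1)].round(4))
```

```text
0.008 [[0.4571, 0.0123], [0.5511, 0.0123], [0.457, -0.0251], [0.5534, -0.0251], [0.5209, 0.0707], [0.4897, 0.0712], [0.5009, 0.0528]]
0.02 [[0.4594, 0.0154], [0.5485, 0.0153], [0.4593, -0.0201], [0.5507, -0.0201], [0.5198, 0.0707], [0.4903, 0.0712], [0.5008, 0.0537]]
joint [[0.5007 0.059  0.0878]] [[0.4884, 0.0413, 0.0878], [0.5135, 0.0413, 0.0878]]
[ 58.  58.  57.  58.  57.  58.  55.  50.  42.  39.  53.  81. 103. 112.
 112. 112. 112. 112. 112. 112. 112. 112. 112. 112.] [106. 106. 104. 103. 104. 104. 105. 102.  97.  82.  61.  45.  47.  76.
 112. 134. 140. 142. 141. 140. 140. 140.] [ 63.  63.  62.  63.  63.  62.  63.  62.  62.  62.  62.  62.  64.  74.
  95. 110. 115. 116. 116. 115. 113. 113. 113. 112. 113. 112. 113. 113.
 113. 112.] [ 58.  58.  58.  58.  57.  57.  57.  57.  57.  57.  57.  57.  57.  58.
  58.  62.  76.  95. 108. 112. 112. 112. 113. 112. 112. 112. 112. 112.
 112. 112.] [113. 111. 111. 110. 110. 111. 112. 114. 114. 106.  84.  59.  53.  58.
  60.  61.  61.  61.  60.  61.]
(400, 230) [[0.5485 0.008  0.0105]]
(400, 215) [[0.5458 0.0196 0.0209]]
(410, 230) [[0.5521 0.0108 0.0205]]
(350, 125) [[0.5175 0.068  0.0095]]
(350, 110) [[0.5164 0.0756 0.0213]]
(365, 130) [[0.5246 0.0656 0.0213]]
```

>>> {"api": "apply_moves", "payload": {"steps": [[-0.02,0.012,0,0,0,0],[0,0,0.06,0,0,0],[0,0,0.06,0,0,0],[0,0,0.06,0,0,0],[0,0,0,0,0,0],[0,0,0,0,0,0],[0,0,0,0,0,0]]}}

```text
time_s: 12.63
tcp_pos: [0.505, -0.0123, 0.0012]
tool_rot: [0.706, 0.708, 0.0, 0.0]
force: [-0.2, 0.2, -1.3]
opening: 0.285
grip_force: 30.0
```

Run:
```python
from h import *
f=grab('wrist'); save(f,'w6.png'); delta([.504,-.0145,-.0215],0)
g=cv2.cvtColor(f['pixels'],cv2.COLOR_RGB2GRAY)
h=hsv(f); m=((h[...,0]>22)&(h[...,0]<34)&(h[...,1]>150)).astype(np.uint8)
P,uv=cloud(f,m); P=P[P[:,2]<.1];print('rule',np.percentile(P,[2,50,98],axis=0).round(4))
cv2.imwrite('pics/w6c.png',f['pixels'][60:300,200:440,::-1].repeat(2,0).repeat(2,1))
```

```text
tcp [ 0.5052 -0.0126  0.0015] t 12.68 F [ 0.1  0.5 -1.4] open 24.9 g 30.0
shift [-0.0076 -0.0051  0.0919] turn [0.0002 0.     0.0006]
rule [[ 0.4922 -0.0598  0.0422]
 [ 0.5039 -0.0481  0.0435]
 [ 0.5155  0.0262  0.0447]]
```

View pics/w6c.png

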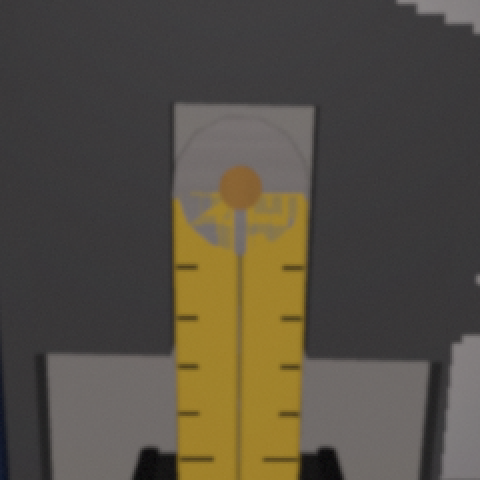

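Run:
```python
from h import *
f=pickle.load(open('wrist.pkl','rb'))
A=onz(f,[[287,125],[358,125],[322,111.5]],.02)[:,:2]; B=onz(f,[[223.5,250],[415,250]],.008)[:,:2]
J=onz(f,[[320,154],[320,118]],.0437)[:,:2]; C=onz(f,[[270,237],[370,238]],.02)[:,:2]; E=onz(f,[[289.5,240],[350,240]],.0437)[:,:2]
print('slot edges',A.round(4).tolist(),'scoop',B.round(4).tolist(),C.round(4).tolist(),'joint/end',J.round(4).tolist(),'rule sides',E.round(4).tolist())
```

```text
slot edges [[0.4903, 0.066], [0.5203, 0.0661], [0.5051, 0.0714]] scoop [[0.4568, 0.0064], [0.5515, 0.0067]] [[0.4815, 0.0167], [0.5274, 0.0164]] joint/end [[0.5042, 0.056], [0.5042, 0.0688]] rule sides [[0.4922, 0.0224], [0.5163, 0.0225]]
```

>>> {"api": "apply_moves", "payload": {"steps": [[-0.004,0.002,0.02,0,0,0],[0,0,0.02,0,0,0],[0,0,0.02,0,0,0],[0,0,0.015,0,0,0],[0,0,0.01,0,0,0],[0,0,0.004,0,0,0],[0,0,0,0,0,0]]}}

```text
time_s: 13.27
tcp_pos: [0.5048, -0.0141, -0.0212]
tool_rot: [0.706, 0.708, -0.0, -0.0]
force: [-0.9, 0.8, 2.6]
opening: 0.286
grip_force: 30.0
```

>>> {"api": "apply_moves", "payload": {"steps": [[0,0,0.003,0,0,0],[0,0,0,0,0,0]]}}

```text
time_s: 13.43
tcp_pos: [0.5048, -0.0141, -0.0213]
tool_rot: [0.706, 0.708, -0.0, -0.0]
force: [-2.1, -0.9, 10.2]
opening: 0.289
grip_force: 30.0
```

>>> {"api": "apply_moves", "payload": {"steps": [[0,0,-0.004,0,0,0],[0,0,0,0,0,0],[0,0,0,0,0,0],[0,0,0,0,0,0],[0,0,0,0,0,0],[0,0,-0.06,0,0,0],[0,0,-0.12,0,0,0],[0,0,-0.14,0,0,0],[0,0,-0.08,0,0,0],[0,0,0,0,0,0]], "fingers": 0.05}}

```text
time_s: 14.27
tcp_pos: [0.5081, -0.0147, 0.0826]
tool_rot: [0.706, 0.708, 0.002, 0.004]
force: [0.3, -0.2, -0.2]
opening: 0.528
grip_force: 0.0
```

Run:
```python
from h import *
f=grab('wrist'); save(f,'w7.png'); delta([.55,-.324,.10],0)
h=hsv(f); m=((h[...,0]>22)&(h[...,0]<34)&(h[...,1]>120)).astype(np.uint8)
P,uv=cloud(f,m); P=P[P[:,2]<.1];print('rule',np.percentile(P,[2,50,98],axis=0).round(4))
r=cv2.minAreaRect((P[:,:2]*1000).astype(np.float32));print(r)
P,uv=cloud(f); s=(abs(P[:,0]-.504)<.01)&(P[:,1]>-.06)&(P[:,1]<.06)&(P[:,2]<.06)
for y in np.arange(-.05,.06,.02):
    q=P[s&(abs(P[:,1]-y)<.01)]; print(round(y,2),len(q),np.median(q[:,2]).round(4) if len(q) else '')
```

```text
tcp [ 0.5069 -0.0145  0.0808] t 14.32 F [ 0.2  0.3 -1.1] open 45.7 g 0.0
shift [-1.2386  0.1702 -0.0741] turn [0.0008 0.0002 0.0003]
rule [[ 0.492  -0.0838  0.0197]
 [ 0.5036 -0.05    0.0211]
 [ 0.5155  0.0401  0.0225]]
((504.5931396484375, -18.610610961914062), (134.79714965820312, 25.39008331298828), 89.3853759765625)
-0.05 736 0.0211
-0.03 808 0.0211
-0.01 855 0.0212
0.01 908 0.0212
0.03 959 0.0212
0.05 1055 0.0214
```

View pics/w7.png

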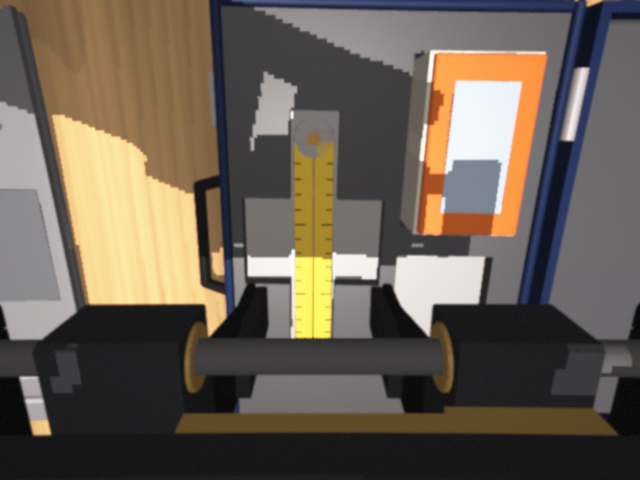

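>>> {"api": "apply_moves", "payload": {"steps": [[-0.06,0,-0.14,0,0,0],[-0.1,0,-0.12,0,0,0],[-0.14,0,0,0,0,0],[-0.14,0,0,0,0,0],[-0.14,0,0,0,0,0],[-0.14,0,0,0,0,0],[-0.14,0,0,0,0,0],[-0.14,0,0,0,0,0],[-0.06,0,0,0,0,0],[0,0,0,0,0,0],[0,0,0,0,0,0],[0,0,0,0,0,0]], "fingers": -1}}

```text
time_s: 15.32
tcp_pos: [0.5046, -0.2769, 0.1427]
tool_rot: [0.706, 0.708, 0.0, -0.002]
force: [0.2, 0.1, -0.1]
opening: 0.01
grip_force: 0.0
```

Run:
```python
from h import *
f=grab('wrist'); delta([.55,-.324,.10],0)
P,uv=cloud(f); s=(P[:,0]>.40)&(P[:,0]<.56)&(P[:,1]<-.23)&(P[:,1]>-.42)&(P[:,2]>.012)&(P[:,2]<.11); Q=P[s];U=uv[s]
print(len(Q),np.histogram(Q[:,2],bins=np.arange(.01,.115,.005)))
c=f['pixels'][U[:,1],U[:,0]].astype(int); teal=(c[:,2]-c[:,0]>30)&(c[:,1]-c[:,0]>30)
def rc(q): return [np.round(a,1).tolist() for a in cv2.minAreaRect((q*1000).astype(np.float32))] if len(q)>5 else None
for lo,hi in((.012,.03),(.033,.043),(.045,.06),(.06,.08),(.08,.11)):
    z=(Q[:,2]>lo)&(Q[:,2]<hi); print(lo,'all',z.sum(),rc(Q[z][:,:2]),'teal',(z&teal).sum(),rc(Q[z&teal][:,:2]), Q[z&teal].mean(0).round(4) if (z&teal).any() else '')
t=pickle.load(open('top.pkl','rb'))
```

```text
tcp [ 0.5049 -0.2767  0.143 ] t 15.37 F [-0.1 -0.4 -0.7] open 0.7 g 0.0
shift [-0.1902  0.1802  0.1712] turn [-0.0003 -0.0004  0.0005]
5068 (array([ 680, 1248,  722,  206,  393,  650,   96,   48,   46,   55,   45,
         51,   52,   53,   53,   57,  289,  324,    0,    0]), array([0.01 , 0.015, 0.02 , 0.025, 0.03 , 0.035, 0.04 , 0.045, 0.05 ,
       0.055, 0.06 , 0.065, 0.07 , 0.075, 0.08 , 0.085, 0.09 , 0.095,
       0.1  , 0.105, 0.11 ]))
0.012 all 2856 [[469.9, -313.8], [78.4, 59.5], 87.9] teal 777 [[472.0, -318.5], [67.1, 42.2], 89.6] [ 0.4716 -0.3184  0.0185]
0.033 all 976 [[471.5, -309.6], [68.9, 63.8], 86.9] teal 4 None [ 0.4936 -0.2878  0.0404]
0.045 all 149 [[496.1, -298.0], [42.0, 8.9], 73.0] teal 99 [[496.8, -296.3], [38.1, 7.8], 74.0] [ 0.4998 -0.2857  0.0543]
0.06 all 201 [[497.5, -295.8], [38.5, 9.6], 69.9] teal 188 [[498.0, -293.5], [33.6, 8.8], 70.1] [ 0.5002 -0.2869  0.0706]
0.08 all 723 [[501.8, -326.6], [96.2, 11.2], 86.5] teal 674 [[501.5, -326.1], [95.3, 10.5], 86.5] [ 0.5036 -0.2944  0.0933]
```

>>> {"api": "apply_moves", "payload": {"steps": [[-0.1,0.09,0,0,0,0],[-0.112,0.09,0,0,0,0],[0,0,0,0,0,0.0097],[0,0,0.1,0,0,0],[0,0,0.14,0,0,0],[0,0,0.14,0,0,0],[0,0,0,0,0,0],[0,0,0,0,0,0]]}}

```text
time_s: 16.03
tcp_pos: [0.5494, -0.3289, 0.0471]
tool_rot: [0.727, 0.687, -0.0, -0.003]
force: [-0.5, -0.7, -0.1]
opening: 0.002
grip_force: 0.0
```

Run:
```python
from h import *
delta([.498,-.326,.0475],-3.5)
f=grab('top'); h=hsv(f); 
P,uv=cloud(f); s=(P[:,0]>.42)&(P[:,0]<.53)&(P[:,1]<-.26)&(P[:,1]>-.40)&(P[:,2]>.08)&(P[:,2]<.105)
c=f['pixels'][uv[:,1],uv[:,0]].astype(int); s&=(c[:,2]-c[:,0]>30); print(s.sum(),cv2.minAreaRect((P[s][:,:2]*1000).astype(np.float32)))
```

```text
tcp [ 0.5494 -0.3289  0.0471] t 16.03 F [-0.5 -0.7 -0.1] open 0.2 g 0.0
shift [-1.00e-04 -2.06e-01 -7.00e-04] turn [-0.0008 -0.0006  0.0007]
0 ((0.0, 0.0), (0.0, 0.0), 0.0)
```

>>> {"api": "apply_moves", "payload": {"steps": [[0,-0.03,0,0,0,0],[0,-0.02,0,0,0,0],[0,-0.02,0,0,0,0],[0,-0.02,0,0,0,0],[0,-0.02,0,0,0,0],[0,-0.02,0,0,0,0],[0,-0.02,0,0,0,0],[0,-0.02,0,0,0,0]]}}

```text
time_s: 16.75
tcp_pos: [0.5081, -0.3298, 0.0491]
tool_rot: [0.728, 0.686, 0.0, 0.001]
force: [1.6, 0.6, 0.7]
opening: 0.008
grip_force: 0.4
```

>>> {"api": "apply_moves", "payload": {"steps": [[0,-0.02,0,0,0,0],[0,-0.02,0,0,0,0],[0,-0.02,0,0,0,0],[0,-0.02,0,0,0,0],[0,-0.02,0,0,0,0],[0,-0.02,0,0,0,0],[0,0,0,0,0,0]]}}

```text
time_s: 17.33
tcp_pos: [0.4769, -0.3272, 0.0487]
tool_rot: [0.728, 0.686, -0.0, -0.001]
force: [-0.2, 0.6, 0.8]
opening: 0.004
grip_force: 0.0
```

```bash
cat > box.py <<'E'
from h import *
def box():
    f=grab('wrist'); delta([.4546,-.3244,.02],-3.5,f['obs'])
    P,uv=cloud(f); s=(P[:,0]>.38)&(P[:,0]<.56)&(P[:,1]<-.23)&(P[:,1]>-.42)&(P[:,2]>.008)&(P[:,2]<.11); Q=P[s];U=uv[s]
    c=f['pixels'][U[:,1],U[:,0]].astype(int); teal=(c[:,2]-c[:,0]>30)&(c[:,1]-c[:,0]>30)
    T=Q[teal]; print(len(T)); e=np.arange(.42,.53,.01)
    for a in e:
        q=T[abs(T[:,0]-a)<.005]
        if len(q)>5: print(round(a,3),len(q),np.percentile(q[:,2],[10,50,90]).round(4),np.percentile(q[:,1],[1,99]).round(4))
    return f,Q,U,teal
if __name__=='__main__': box()
E
python3 box.py
```

```text
tcp [ 0.4769 -0.3272  0.0487] t 17.33 F [-0.2  0.6  0.8] open 0.3 g 0.0
shift [ 0.0059 -0.0897  0.1149] turn [-0.0003 -0.0002  0.0003]
5951
0.45 23 [0.0698 0.0704 0.0707] [-0.3289 -0.3196]
0.46 1398 [0.0712 0.0828 0.0845] [-0.3272 -0.2777]
0.47 1892 [0.0767 0.0806 0.084 ] [-0.3217 -0.2771]
0.48 730 [0.0644 0.0692 0.0737] [-0.2908 -0.2774]
0.49 666 [0.0513 0.0578 0.0627] [-0.3389 -0.2781]
0.5 1242 [0.0452 0.048  0.0508] [-0.3418 -0.2789]
```

>>> {"api": "apply_moves", "payload": {"steps": [[0,0,-0.04,0,0,0],[0,-0.04,0,0,0,0],[0.006,-0.04,0,0,0,0],[0,0,0.02,0,0,0],[0,0,0.02,0,0,0],[0,0,0.02,0,0,0],[0,0,0.02,0,0,0],[0,0,0.02,0,0,0],[0,0,0.02,0,0,0],[0,0,0,0,0,0]]}}

```text
time_s: 18.22
tcp_pos: [0.4587, -0.3249, 0.0274]
tool_rot: [0.728, 0.686, 0.0, -0.0]
force: [-0.2, 0.1, 0.2]
opening: 0.007
grip_force: 0.0
```

```bash
python3 box.py
```

```text
tcp [ 0.4587 -0.3249  0.0274] t 18.22 F [-0.2  0.1  0.2] open 0.6 g 0.0
shift [ 0.001  -0.0164  0.0296] turn [-0.     -0.0001  0.0003]
7135
0.44 756 [0.0443 0.0451 0.046 ] [-0.3286 -0.2763]
0.45 1710 [0.0444 0.0452 0.046 ] [-0.3265 -0.2763]
0.46 652 [0.0443 0.0452 0.046 ] [-0.2903 -0.2766]
0.47 656 [0.0443 0.0452 0.046 ] [-0.2905 -0.2772]
0.48 657 [0.0442 0.0452 0.046 ] [-0.2908 -0.2776]
0.49 2158 [0.0443 0.0451 0.0459] [-0.3313 -0.2784]
0.5 546 [0.0442 0.0451 0.0458] [-0.33   -0.2788]
```

>>> {"api": "apply_moves", "payload": {"steps": [[0,-0.016,0.02,0,0,0],[0,0,0.02,0,0,0],[0,0,0.014,0,0,0],[0,0,0,0,0,0],[0,0,0,0,0,0]]}}

```text
time_s: 18.68
tcp_pos: [0.4544, -0.3247, 0.015]
tool_rot: [0.728, 0.686, 0.0, -0.0]
force: [-0.1, -0.1, 0.6]
opening: 0.011
grip_force: 0.0
```

>>> {"api": "apply_moves", "payload": {"steps": [[0,0,0.004,0,0,0],[0,0,0.004,0,0,0],[0,0,0,0,0,0]]}}

```text
time_s: 18.93
tcp_pos: [0.4547, -0.325, 0.0136]
tool_rot: [0.728, 0.686, 0.0, 0.0]
force: [0.0, -0.0, 1.2]
opening: 0.008
grip_force: 0.2
```

>>> {"api": "apply_moves", "payload": {"steps": [[0,0,0.004,0,0,0],[0,0,0,0,0,0]]}}

```text
time_s: 19.1
tcp_pos: [0.4547, -0.325, 0.0134]
tool_rot: [0.728, 0.686, -0.0, 0.0]
force: [-1.1, 0.8, 6.9]
opening: 0.004
grip_force: 3.4
```

>>> {"api": "apply_moves", "payload": {"steps": [[0,0,0.003,0,0,0],[0,0,0,0,0,0]]}}

```text
time_s: 19.27
tcp_pos: [0.4547, -0.3251, 0.0133]
tool_rot: [0.728, 0.686, -0.0, 0.001]
force: [-2.1, 1.7, 11.3]
opening: 0.006
grip_force: 5.6
```

>>> {"api": "apply_moves", "payload": {"steps": [[0,0,0.003,0,0,0],[0,0,0,0,0,0]]}}

```text
time_s: 19.43
tcp_pos: [0.4547, -0.3251, 0.0132]
tool_rot: [0.728, 0.686, -0.0, 0.001]
force: [-2.8, 2.1, 15.2]
opening: 0.006
grip_force: 7.8
```

>>> {"api": "apply_moves", "payload": {"steps": [[0,0,0.004,0,0,0],[0,0,0,0,0,0],[0,0,0,0,0,0]]}}

```text
time_s: 19.68
tcp_pos: [0.4547, -0.3251, 0.013]
tool_rot: [0.727, 0.686, -0.0, 0.001]
force: [-2.9, 3.2, 21.9]
opening: 0.004
grip_force: 10.8
```

>>> {"api": "apply_moves", "payload": {"steps": [[0,0,-0.04,0,0,0],[0,0,-0.1,0,0,0],[0,0,-0.14,0,0,0],[0,0,-0.12,0,0,0],[0,0,0,0,0,0],[0,0,0,0,0,0],[0,0,0,0,0,0],[0,0,0,0,0,0],[0,0,0,0,0,0],[0,0,0,0,0,0],[0,0,0,0,0,0],[0,0,0,0,0,0]], "fingers": 1}}

```text
time_s: 20.68
tcp_pos: [0.4542, -0.3246, 0.1092]
tool_rot: [0.728, 0.686, 0.0, -0.001]
force: [0.7, -0.8, 0.5]
opening: 0.834
grip_force: 0.0
```

Run:
```python
from box import *
f,Q,U,teal=box(); o=f['obs']
T=Q[teal&(Q[:,2]>.03)]; r=cv2.minAreaRect((T[:,:2]*1000).astype(np.float32)); print('lid rect',r,len(T))
h=hsv(f); m=((h[...,0]>82)&(h[...,0]<98)&(h[...,1]>110)).astype(np.uint8)
n,l,s,c=cv2.connectedComponentsWithStats(m); i=1+s[1:,4].argmax(); v,u=np.nonzero(l==i); print(s[i]); X=onz(f,np.c_[u,v],.044)[:,:2]
print(cv2.minAreaRect((X*1000).astype(np.float32)))
A=np.c_[T[:,:2],np.ones(len(T))]; print('plane',np.linalg.lstsq(A,T[:,2],rcond=None)[0])
t=grab('top'); h=hsv(t); m=((h[...,0]>82)&(h[...,0]<98)&(h[...,1]>110)).astype(np.uint8); m[:,:430]=0;m[:,500:]=0;m[:220]=0;m[280:]=0
v,u=np.nonzero(m); print('top',len(u),cv2.minAreaRect((onz(t,np.c_[u,v],.044)[:,:2]*1000).astype(np.float32)))
```

```text
tcp [ 0.4542 -0.3246  0.1092] t 20.68 F [ 0.7 -0.8  0.5] open 72.5 g 0.0
shift [0.0005 0.0018 0.3568] turn [-0.0001 -0.0001  0.0003]
6152
0.44 873 [0.0443 0.0451 0.046 ] [-0.371  -0.2782]
0.45 1496 [0.0444 0.0452 0.0461] [-0.3714 -0.2769]
0.46 531 [0.0444 0.0452 0.0461] [-0.3724 -0.2771]
0.47 529 [0.0443 0.0452 0.046 ] [-0.3731 -0.2776]
0.48 600 [0.0443 0.0451 0.046 ] [-0.3736 -0.2782]
0.49 1847 [0.0443 0.0451 0.046 ] [-0.3731 -0.2791]
0.5 276 [0.0442 0.0452 0.046 ] [-0.346  -0.2791]
lid rect ((468.32073974609375, -325.2647705078125), (96.39046478271484, 56.171688079833984), 86.81842803955078) 6152
[ 300  173   85  134 5719]
((468.2860412597656, -325.1653747558594), (94.7647933959961, 55.39512634277344), 86.76891326904297)
plane [-0.00085122  0.00098514  0.04589164]
top 117 ((483.6549987792969, -356.2268371582031), (50.633758544921875, 33.20225524902344), 42.111900329589844)
```

>>> {"api": "apply_moves", "payload": {"steps": [[0,0.056,0,0,0,-0.0006],[0,0,0.04,0,0,0],[0,0,0.1,0,0,0],[0,0,0.1,0,0,0],[0,0,0.1,0,0,0],[0,0,0.08,0,0,0],[0,0,0.04,0,0,0],[0,0,0.017,0,0,0],[0,0,0,0,0,0],[0,0,0,0,0,0]]}}

```text
time_s: 21.62
tcp_pos: [0.4688, -0.326, -0.0089]
tool_rot: [0.726, 0.687, -0.0, 0.001]
force: [0.5, -0.4, -0.2]
opening: 0.998
grip_force: 0.0
```

>>> {"api": "apply_moves", "payload": {"steps": [[0,0,0,0,0,0],[0,0,0,0,0,0],[0,0,0,0,0,0],[0,0,0,0,0,0],[0,0,0,0,0,0],[0,0,0,0,0,0],[0,0,0,0,0,0]], "fingers": -1}}

```text
time_s: 22.2
tcp_pos: [0.4689, -0.3259, -0.0089]
tool_rot: [0.726, 0.687, 0.0, 0.001]
force: [0.1, 0.5, 3.7]
opening: 0.684
grip_force: 30.0
```

>>> {"api": "apply_moves", "payload": {"steps": [[0,0,-0.02,0,0,0],[0,0,-0.04,0,0,0],[0,0,-0.06,0,0,0],[0,0,-0.06,0,0,0],[0,0,-0.06,0,0,0],[0,0,-0.04,0,0,0],[0,0,-0.02,0,0,-0.0048],[0,0,0,0,0,-0.0047],[0,0,0,0,0,0]]}}

```text
time_s: 22.95
tcp_pos: [0.4683, -0.3255, 0.0663]
tool_rot: [0.705, 0.709, -0.0, 0.0]
force: [-0.2, 0.2, -3.7]
opening: 0.686
grip_force: 30.0
```

>>> {"api": "apply_moves", "payload": {"steps": [[0.04,0.02,0,0,0,0],[0.08,0.04,0,0,0,0],[0.1,0.05,0,0,0,0],[0.12,0.06,0,0,0,0],[0.12,0.06,0,0,0,0],[0.12,0.06,0,0,0,0],[0.12,0.06,0,0,0,0],[0.12,0.06,0,0,0,0],[0.1,0.05,0,0,0,0],[0.06,0.03,0,0,0,0],[0.02,0.006,0,0,0,0],[0,0,0,0,0,0]]}}

```text
time_s: 23.95
tcp_pos: [0.5909, -0.0727, 0.0651]
tool_rot: [0.705, 0.71, -0.0, -0.001]
force: [-0.7, -0.1, -3.5]
opening: 0.688
grip_force: 30.0
```

```bash
cat > cell.py <<'E'
from h import *
f=grab('wrist'); delta([.593,-.0755,-.0009],0.2,f['obs']); o=f['obs']
P,uv=cloud(f); c=f['pixels'][uv[:,1],uv[:,0]].astype(int)
teal=(c[:,2]-c[:,0]>30)&(c[:,1]-c[:,0]>30)&(P[:,2]>.045)&(abs(P[:,0]-o['tcp_pos'][0])<.06)&(abs(P[:,1]-o['tcp_pos'][1])<.08)
T=P[teal]; print('lid',len(T),cv2.minAreaRect((T[:,:2]*1000).astype(np.float32)),'z',np.median(T[:,2]).round(4), 'tilt',np.linalg.lstsq(np.c_[T[:,:2],np.ones(len(T))],T[:,2],rcond=None)[0][:2].round(4))
print('lid xy range',np.percentile(T,[.5,99.5],axis=0).round(4).tolist())
low=(P[:,2]<.0145)&(P[:,2]>.003)&(P[:,0]>.54)&(P[:,0]<.65)&(P[:,1]>-.15)&(P[:,1]<0)
Q=P[low]; print('floor',len(Q),np.percentile(Q,[.5,1,99,99.5],axis=0).round(4).tolist() if len(Q)>20 else '')
E=P[(c[:,0]>200)&(c[:,1]>60)&(c[:,1]<150)&(c[:,2]<60)&(abs(P[:,2]-.053)<.004)]; print('orange',len(E),cv2.minAreaRect((E[:,:2]*1000).astype(np.float32)) if len(E)>10 else '')
E
python3 cell.py
```

```text
tcp [ 0.5909 -0.0727  0.0651] t 23.95 F [-0.7 -0.1 -3.5] open 59.8 g 30.0
shift [-0.0113  0.0088  0.2639] turn [-0.0002 -0.0001  0.0006]
lid 13235 ((589.8347778320312, -67.78367614746094), (56.332157135009766, 88.3514404296875), 0.22785796225070953) z 0.1191 tilt [-0.0031  0.0005]
lid xy range [[0.562, -0.1107, 0.1168], [0.6175, -0.024, 0.1207]]
floor 2616 [[0.5401, -0.0394, 0.008], [0.5402, -0.0379, 0.0082], [0.6253, -0.0009, 0.0127], [0.6255, -0.0003, 0.0133]]
orange 33 ((586.6607666015625, 27.862594604492188), (40.26548767089844, 58.22649383544922), 66.79037475585938)
```

Run:
```python
from h import *
f=pickle.load(open('wrist.pkl','rb')); P,uv=cloud(f)
s=(P[:,0]>.552)&(P[:,0]<.64)&(P[:,1]>-.06)&(P[:,1]<.0)&(P[:,2]<.03)
q=P[s]; print(len(q))
for y in np.arange(-.044,-.004,.003):
    r=q[abs(q[:,1]-y)<.0015]; fl=r[r[:,2]<.0145]; fo=r[r[:,2]>.018]
    if len(r)>5: print(round(y,3),len(r),'floor',len(fl),np.percentile(fl[:,0],[1,99]).round(4) if len(fl)>5 else '','foam x<',fo[fo[:,0]<.59][:,0].max().round(4) if (fo[:,0]<.59).any() else '', 'foam x>',fo[fo[:,0]>.59][:,0].min().round(4) if (fo[:,0]>.59).any() else '')
x=q[abs(q[:,0]-.59)<.02]; 
fl=x[x[:,2]<.0145]; fo=x[x[:,2]>.018]; print('floor ymax',np.percentile(fl[:,1],[95,99]).round(4),'foam ymin',np.percentile(fo[:,1],[1,5]).round(4))
g=cv2.cvtColor(f['pixels'],cv2.COLOR_RGB2GRAY)
sel=(abs(P[:,1]+.033)<.0008)&(P[:,2]<.03)&(P[:,0]>.54)&(P[:,0]<.65)
k=np.argsort(P[sel][:,0]); u=uv[sel][k]; print([(round(float(a),3),round(float(z),3),int(g[v,uu])) for a,z,(uu,v) in zip(P[sel][k][:,0],P[sel][k][:,2],u)][::6])
print(f['obs']['tcp_pos'])
```

```text
8101
-0.044 15 floor 0  foam x<  foam x> 0.6384
-0.041 20 floor 0  foam x<  foam x> 0.6371
-0.038 42 floor 0  foam x<  foam x> 0.6339
-0.035 73 floor 6 [0.5632 0.5717] foam x<  foam x> 0.6306
-0.032 652 floor 516 [0.5607 0.6254] foam x< 0.5606 foam x> 0.6254
-0.029 706 floor 501 [0.5606 0.6254] foam x< 0.5607 foam x> 0.6255
-0.026 707 floor 497 [0.5609 0.6253] foam x< 0.5607 foam x> 0.6256
-0.023 489 floor 41 [0.5606 0.5993] foam x< 0.5896 foam x> 0.5902
-0.02 743 floor 0  foam x< 0.5896 foam x> 0.5902
-0.017 771 floor 0  foam x< 0.5896 foam x> 0.5901
-0.014 779 floor 0  foam x< 0.5895 foam x> 0.5901
-0.011 801 floor 0  foam x< 0.5895 foam x> 0.5901
-0.008 790 floor 0  foam x< 0.5895 foam x> 0.5901
-0.005 804 floor 0  foam x< 0.5895 foam x> 0.59
floor ymax [-0.0023 -0.0018] foam ymin [-0.0225 -0.0218]
[(0.54, 0.011, 123), (0.542, 0.009, 121), (0.543, 0.01, 124), (0.544, 0.009, 123), (0.545, 0.009, 123), (0.547, 0.009, 116), (0.561, 0.014, 99), (0.562, 0.01, 122), (0.563, 0.01, 123), (0.565, 0.009, 121), (0.567, 0.009, 122), (0.568, 0.01, 122), (0.569, 0.01, 122), (0.571, 0.01, 124), 
[... 260 characters left out ...]
22), (0.597, 0.01, 122), (0.598, 0.012, 121), (0.6, 0.009, 124), (0.602, 0.011, 124), (0.604, 0.01, 122), (0.606, 0.01, 121), (0.608, 0.011, 122), (0.61, 0.009, 122), (0.612, 0.01, 124), (0.614, 0.009, 122), (0.615, 0.01, 121), (0.618, 0.01, 123), (0.62, 0.01, 123), (0.622, 0.01, 124), (0.624, 0.01, 122), (0.625, 0.01, 109), (0.631, 0.021, 98), (0.632, 0.021, 66), (0.633, 0.022, 64), (0.634, 0.022, 65), (0.635, 0.02, 64), (0.637, 0.021, 66), (0.638, 0.021, 65), (0.639, 0.02, 64), (0.641, 0.021, 65), (0.642, 0.022, 65), (0.643, 0.021, 65), (0.644, 0.022, 65), (0.646, 0.02, 64), (0.647, 0.023, 39), (0.647, 0.024, 32), (0.649, 0.026, 35), (0.65, 0.026, 34)]
[ 0.59087121 -0.07274346  0.06508939]
```

>>> {"api": "apply_moves", "payload": {"steps": [[-0.012,0.013,0,0,0,0],[0,0,0.04,0,0,0],[0,0,0.06,0,0,0],[0,0,0.04,0,0,0],[0,0,0.02,0,0,0],[0,0,0,0,0,0],[0,0,0,0,0,0]]}}

```text
time_s: 24.58
tcp_pos: [0.5942, -0.0785, 0.0251]
tool_rot: [0.706, 0.708, -0.0, -0.0]
force: [-0.5, -0.5, -2.5]
opening: 0.69
grip_force: 30.0
```

```bash
sed -i 's/P\[:,2\]>.045)/P[:,2]>.06)/' cell.py; python3 cell.py
```

```text
tcp [ 0.5942 -0.0785  0.0251] t 24.58 F [-0.5 -0.5 -2.5] open 60.0 g 30.0
shift [ 0.012  -0.0047  0.1039] turn [-0.0002 -0.      0.    ]
lid 13278 ((593.2759399414062, -73.51820373535156), (56.47513198852539, 88.0771255493164), 0.12044177204370499) z 0.0791 tilt [-0.0033  0.    ]
lid xy range [[0.5653, -0.1164, 0.0769], [0.6209, -0.0297, 0.0806]]
floor 3847 [[0.5401, -0.0443, 0.0079], [0.5402, -0.0438, 0.0081], [0.6254, -0.0006, 0.0127], [0.6257, -0.0003, 0.0136]]
orange 84 ((594.4302978515625, 14.279478073120117), (53.14023971557617, 17.61887550354004), 9.9244966506958)
```

>>> {"api": "apply_moves", "payload": {"steps": [[0.011,0,0,0,0,0],[0,0,0.01,0,0,0],[0,0,0,0,0,0],[0,0,0,0,0,0],[0,0,0,0,0,0]]}}

```text
time_s: 25.05
tcp_pos: [0.5947, -0.0752, 0.0233]
tool_rot: [0.705, 0.709, 0.0, 0.0]
force: [0.3, 0.8, -3.8]
opening: 0.685
grip_force: 30.0
```

```bash
python3 cell.py|head -4
```

```text
tcp [ 0.5947 -0.0752  0.0233] t 25.05 F [ 0.3  0.8 -3.8] open 59.6 g 30.0
shift [-0.001  -0.0069  0.0969] turn [0.0001 0.     0.0002]
lid 13269 ((593.5406494140625, -70.27316284179688), (56.47953414916992, 88.12950897216797), 0.37007561326026917) z 0.0773 tilt [-0.0018 -0.0001]
lid xy range [[0.5657, -0.1132, 0.0751], [0.6213, -0.0265, 0.0789]]
```

>>> {"api": "apply_moves", "payload": {"steps": [[0,-0.001,0.02,0,0,0],[0,0,0.02,0,0,0],[0,0,0.02,0,0,0],[0,0,0.016,0,0,0],[0,0,0.01,0,0,0],[0,0,0,0,0,0],[0,0,0,0,0,0]]}}

```text
time_s: 25.68
tcp_pos: [0.5941, -0.0752, 0.0012]
tool_rot: [0.706, 0.709, -0.0, -0.0]
force: [-0.2, -0.2, -3.8]
opening: 0.687
grip_force: 30.0
```

>>> {"api": "apply_moves", "payload": {"steps": [[0,0,0.006,0,0,0],[0,0,0.004,0,0,0],[0,0,0,0,0,0]]}}

```text
time_s: 25.93
tcp_pos: [0.5946, -0.0754, -0.0007]
tool_rot: [0.706, 0.709, 0.0, 0.0]
force: [0.2, -0.0, -3.9]
opening: 0.684
grip_force: 30.0
```

>>> {"api": "apply_moves", "payload": {"steps": [[0,0,0.004,0,0,0],[0,0,0,0,0,0],[0,0,0,0,0,0]]}}

```text
time_s: 26.18
tcp_pos: [0.5945, -0.0754, -0.0009]
tool_rot: [0.705, 0.709, 0.0, 0.0]
force: [-2.0, 0.1, 5.0]
opening: 0.69
grip_force: 30.0
```

>>> {"api": "apply_moves", "payload": {"steps": [[0,0,0.003,0,0,0],[0,0,0,0,0,0]]}}

```text
time_s: 26.35
tcp_pos: [0.5945, -0.0753, -0.0009]
tool_rot: [0.705, 0.709, 0.0, 0.0]
force: [-3.0, 0.6, 10.2]
opening: 0.679
grip_force: 30.0
```

>>> {"api": "apply_moves", "payload": {"steps": [[0,0,-0.004,0,0,0],[0,0,0,0,0,0],[0,0,0,0,0,0],[0,0,0,0,0,0],[0,0,-0.04,0,0,0],[0,0,-0.1,0,0,0],[0,0,-0.14,0,0,0],[0,0,-0.14,0,0,0],[-0.1,0,-0.1,0,0,0],[-0.1,0,0,0,0,0],[0,0,0,0,0,0],[0,0,0,0,0,0]], "fingers": 0.72}}

```text
time_s: 27.35
tcp_pos: [0.5947, -0.1264, 0.1293]
tool_rot: [0.706, 0.708, 0.0, 0.001]
force: [-0.5, 0.2, -0.1]
opening: 0.861
grip_force: 0.0
```

Run:
```python
from h import *
f=grab('wrist'); delta([.593,-.0755,0],0,f['obs']); P,uv=cloud(f); c=f['pixels'][uv[:,1],uv[:,0]].astype(int)
T=P[(c[:,2]-c[:,0]>30)&(c[:,1]-c[:,0]>30)&(P[:,2]<.08)&(P[:,2]>.03)&(P[:,0]>.54)&(P[:,0]<.65)&(P[:,1]>-.15)&(P[:,1]<0)]
print('lid',len(T),cv2.minAreaRect((T[:,:2]*1000).astype(np.float32)),np.percentile(T[:,2],[2,50,98]).round(4),'tilt',np.linalg.lstsq(np.c_[T[:,:2],np.ones(len(T))],T[:,2],rcond=None)[0][:2].round(4))
Y=P[(c[:,0]>120)&(c[:,1]>90)&(c[:,2]<70)&(P[:,2]<.04)&(abs(P[:,0]-.504)<.03)&(P[:,1]>-.12)&(P[:,1]<.08)]; print('rule',len(Y),np.percentile(Y,[1,50,99],axis=0).round(4).tolist() if len(Y) else '')
t=grab('top'); h=hsv(t); m=((h[...,0]>22)&(h[...,0]<34)&(h[...,1]>120)).astype(np.uint8); m[:,:272]=0;m[:,392:]=0;m[:220]=0;m[265:]=0
v,u=np.nonzero(m); print('top rule',len(u),cv2.minAreaRect((onz(t,np.c_[u,v],.02)[:,:2]*1000).astype(np.float32)) if len(u)>4 else '')
```

```text
tcp [ 0.5947 -0.1264  0.1293] t 27.35 F [-0.5  0.2 -0.1] open 74.9 g 0.0
shift [ 0.2037 -0.007   0.5171] turn [0.0002 0.     0.0004]
lid 6688 ((593.199462890625, -75.184326171875), (56.17875671386719, 97.01065826416016), 0.41215747594833374) [0.0517 0.0532 0.0546] tilt [-0.0007 -0.0006]
rule 6024 [[0.4916, -0.0808, 0.019], [0.5044, -0.021, 0.0213], [0.5165, 0.0284, 0.023]]
top rule 349 ((503.7930908203125, 4.847400665283203), (98.46782684326172, 25.33193016052246), 88.33196258544922)
```

Lid top is at 0.052 m and flat, the box is centred in its cell, and the rule is in its slot, so I'm handing it in.

```bash
python3 -c "
from station import manip
print(manip.job_done())"
```

```text
the job is handed in; nothing more can be done
None
```

The job is handed in at about 27 s of robot time: the rule is folded and flat in its slot, marked side up, and the bead box is shut and standing flat in its cell; the lid was already flat before my final 22 N press, so I never saw the catch click.

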